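Seat a heatsink bar against the sprung rail of a mounting fixture

TASK

Push the loose finned heatsink bar across the fixture plate, without lifting it, until its flat back lies along both blue rail pads and one end touches the red stop block, then take the fingers off it. Next press each end of the bar squarely against its pad for half a second with about 13 N, the end at the stop first and then the other, so that both pads take hold; never press the bar on a pad with more than 18 N or ram the stop with more than 30 N. Leave the bar lying flush on the pads and against the stop with nothing touching it, and do not disturb the other things on the bench or plate.

Things in the scene. Friction and masses are not known exactly. Their poses are not given: they have to be found in the camera images.
- fixture: grey fixture plate fixed to the bench, 220 (its x) x 340 (y) x 12 mm thick; origin at the centre of its underside, x towards the rail (away from the robot), y to the left. A dark steel rail 250 mm long, its top 46 mm above the bench, stands along y with its near face at x = +59 mm, the two blue pads before it. Yawed up to 0.2 rad
- pad_left: blue sprung pad before the rail's left half, 105 mm long (y), from 14 to 42 mm above the bench; origin in its contact face's plane, at mid length, at the plate's top (fixture x +50, y +62.5 mm at rest). Gives 1 mm per 30 N (2 mm at most, then rigid), springs back; heavily damped: 4 N more per 10 mm/s, so approach under 15 mm/s
- pad_right: the same kind of pad, with its own spring, before the rail's right half (fixture x +50, y -62.5 mm at rest)
- stop: red rigid stop block screwed to the plate, 50 (x) x 24 (y) x 30 mm high; origin at the centre of its underside, on the plate's top. It sits at the rail's left or right end (fixture x +30, y +147 or -147 mm), inner face 135 mm from the plate's centre line. At the other end a flat steel cover 3 mm thick fills its place
- heatsink: slick aluminium heatsink bar, loose on the plate, 30 deep (x) x 200 long (y) x 40 mm high, 0.3 to 0.5 kg; origin at the centre of its underside, x towards its flat back, which is to face the pads; fins on the -x side can be pushed on. Starts 20 to 65 mm short of the pads, yawed up to 0.2 rad. Seated, its origin is 15 mm before the pads' faces and 112 mm along the rail from the stop's origin
- heatsink_back_left (a point): the left end of the bar's flat back, at half height (x = +15, y = +100, z = +20 mm in the bar's frame)
- heatsink_back_right (a point): the right end of the bar's flat back, at half height (x = +15, y = -100, z = +20 mm in the bar's frame)
- transformer: yellow-wound transformer on a black base with a dark core, 30 x 40 x 34 mm high, standing on the plate behind the rail; origin at the centre of its underside; leave it alone
- capacitor: dark upright can capacitor, 22 mm across, 36 mm high, standing on the plate behind the rail; origin at the centre of its underside; leave it alone
- multimeter: orange and green multimeter lying on the bench, 170 x 85 x 47 mm high; origin at the centre of its underside; leave it alone
- scope_board: red circuit board with a small screen, 115 x 85 x 16 mm, lying on the bench; origin at the centre of its underside; leave it alone
- screwdriver: screwdriver lying on the bench; leave it alone
- mouse: black computer mouse, 100 x 60 x 32 mm, on the bench; origin at the centre of its underside; leave it alone
- adapter: black plug-in adapter, 75 x 45 x 33 mm, on the bench; origin at the centre of its underside; leave it alone
Things that resemble listed ones, but are neither listed nor needed, are in the scene too. What is meant by the heatsink is not green, and is the smaller of those in its own colour.

How it is judged (in metres and radians):
On the way, in this order (a step that is already met when the one before it is completed fails the run):
1. the bar lies along both pads and against the stop, with the fingers off it (x of each of heatsink_back_left, heatsink_back_right in the frame of fixture above 0.0475 m and y of heatsink in the frame of stop between -0.115 and 0.115 m and angle between heatsink's own z axis and vertical below 0.05 rad and z of heatsink in the frame of fixture below 0.0155 m and contact force between each of the fingers, the arm and heatsink below 0.5 N), for 0.2 s.
2. the bar's end at the stop is pressed on its pad by the fingers with over 10 N (over 4 N of it reaching the pad past friction) for 0.3 s (((y of stop in the frame of fixture above 0 m and (contact force between heatsink and pad_left above 4 N and contact force between the fingers and heatsink above 10 N)) or (y of stop in the frame of fixture below 0 m and (contact force between heatsink and pad_right above 4 N and contact force between the fingers and heatsink above 10 N)))), for 0.3 s.
3. the bar's other end is pressed on its pad by the fingers with over 10 N (over 4 N of it reaching the pad past friction) for 0.3 s (((y of stop in the frame of fixture above 0 m and (contact force between heatsink and pad_right above 4 N and contact force between the fingers and heatsink above 10 N)) or (y of stop in the frame of fixture below 0 m and (contact force between heatsink and pad_left above 4 N and contact force between the fingers and heatsink above 10 N)))), for 0.3 s.
At the end, for the whole second after the job is handed in: The bar stands flat on the plate, at rest and untouched; both ends of its back are within 2.5 mm of the pads' front plane (fixture x = 50 mm) and its end is within 3 mm of the stop (all of step 1 and linear speed of heatsink below 0.01 m/s).
It fails at once if the bar is pressed on a pad with more than 18 N ((contact force between the fingers and heatsink above 18 N and contact force between heatsink and pad_left above 4 N) or (contact force between the fingers and heatsink above 18 N and contact force between heatsink and pad_right above 4 N) or contact force between heatsink and pad_left above 18 N or contact force between heatsink and pad_right above 18 N).
It fails at once if the bar is pushed, or rammed against the stop, with more than 30 N (contact force between any of the fingers, the arm, stop and heatsink above 30 N).
It fails at once if the bar is lifted more than 6 mm or tipped over 0.2 rad (z of heatsink in the frame of fixture above 0.018 m or angle between heatsink's own z axis and vertical above 0.2 rad).
It fails at once if another thing on the bench or plate is moved more than 15 mm (distance of any of transformer, capacitor, multimeter, scope_board, screwdriver, mouse, adapter from where it was at the start of the episode above 0.015 m).
It also fails if it takes over 72 s, if anything falls off the work surface, if the arm or the gripper's body presses on something with over 40 N, if the wrist force passes 120 N, or if a joint passes its speed limit or range.

ROBOT

A 6-joint arm with a two-finger parallel gripper is mounted at the origin on the work surface. World frame = base frame: x ahead of the robot, y to its left, z up, the work surface at z = 0. Lengths are in mm, angles in rad, forces in N, time in s.
With the tool pointing down it reaches from about 275 to 725 mm from the base axis. Payload 15.9 kg.
Tool frame: the origin (TCP) lies on the centre line of the jaws, within the pads' length; the fingertips stand 17 mm ahead of it and the grasp point (between the pads) lies 2 mm behind it; z points along the fingers, y is the direction in which the jaws open and shut (so a half turn about z gives the same grasp; the last joint's range is limited). The gripper opens to 85 mm and grips with 20 to 120 N. Pads are 22 mm wide; open, the fingers measure 114 mm over their backs; the gripper's body (76 mm by 85 mm) begins 54 mm behind the grasp point. The pads swing forward as they close: fully open they stand 13 mm farther back than shut.
Start: joints at [1.238, 0.213, -0.034, 1.323, 0, 1.571], TCP at [163.339, 472.553, 248.306] pointing down, gripper open.
Joint ranges: [-2.98, 2.98], [-0.74, 1.72], [-1.14, 1.35], [-2.1, 2.04], [-1.57, 1.44], [-3.14, 3.14]. Speed limits (rad/s): [1.89, 1.89, 2.39, 2.57, 3.14, 3.14].

INTERFACE

Orientations are given as a unit quaternion [w, x, y, z].
In Python, from cell import movep, servo_line, set_joints, grip, wait, ik, get_image, Unreachable, job_done, read_clock, read_joints, read_qvel, read_effort, read_tcp_pos, read_tcp_rot, read_force, read_torque, read_opening gives the robot as it stands. Calls block until the motion is done:
- movep(position, orientation): joint-space move of the TCP to a pose.
- servo_line(position, rot=None, feed=150): straight line of the TCP; rot=None keeps the orientation; feed is the mean speed in mm/s.
- set_joints(angles): joint-space move.
- grip(opening): finger opening in mm; the grip force is fixed at half the most; returns when the fingers have stopped.
- wait(seconds).
- ik(position, orientation): joint angles nearest the present ones, or None.
- get_image(name): name is "scene" or "top" or "wrist"; returns a dict with "image" (420x560x3 uint8, blue, green, red), "camera_matrix" (3x3 intrinsics, pixels), "dist" ([k1, k2, p1, p2, k3] as OpenCV has them; the pictures are not rectified), "cam_to_world" (4x4, takes a point from camera to world coordinates). Camera axes: x right, y down, z forward; pixel columns grow to the right and rows downward; lengths in mm; the calibration is good to about 2 mm. A picture is of the moment at which its call begins. There is no depth.
A pose or a line that the arm cannot do raises Unreachable and nothing moves.
- job_done(): hands the job in, once; it reports no verdict.
Readings, each from a call of its own:
- read_clock(): time.
- read_joints(): joint angles.
- read_qvel(): joint speeds.
- read_effort(): joint torques, N m.
- read_tcp_pos(): TCP position.
- read_tcp_rot(): TCP orientation.
- read_force(): force on the tool from outside, world axes, zero at the start.
- read_torque(): the same for the moment, N m.
- read_opening(): finger opening in mm.
Only numpy, scipy, OpenCV 4.12 (cv2) and the standard library are available. Lean on these libraries where they do the work, as an engineer would, in place of code of your own. Each camera call takes 0.05 s, during which the arm holds its last target.

## Working session

There is one attempt and no reset: what is moved stays moved. The work goes in short steps, each a Python script; the robot and the scene stay as the last script left them, time stands still between calls to the robot, and variables do not carry over. Pictures are saved under pics/ and viewed, and the job is handed in when it is done.

```bash
ls; mkdir -p pics
cat > h.py <<'E'
import numpy as np, cv2
from cell import *
def snap(n,f):
    d=get_image(n); cv2.imwrite('pics/'+f,d['image']); 
    np.savez('pics/'+f+'.npz',**{k:np.array(v) for k,v in d.items()}); return d
def load(f): return dict(np.load('pics/'+f+'.npz'))
def ray(d,px,z):
    px=np.array(px,float).reshape(-1,1,2)
    u=cv2.undistortPoints(px,np.array(d['camera_matrix'],float),np.array(d['dist'],float)).reshape(-1,2)
    T=np.array(d['cam_to_world']); r=np.c_[u,np.ones(len(u))]@T[:3,:3].T; o=T[:3,3]
    return o+r*((z-o[2])/r[:,2])[:,None]
def proj(d,P):
    T=np.linalg.inv(np.array(d['cam_to_world']));rv=cv2.Rodrigues(T[:3,:3])[0]
    return cv2.projectPoints(np.array(P,float).reshape(-1,3),rv,T[:3,3],np.array(d['camera_matrix'],float),np.array(d['dist'],float))[0].reshape(-1,2)
E
python3 - <<'E'
from h import *
for n in('scene','top','wrist'):
    d=snap(n,n+'0.png'); print(n,np.round(d['cam_to_world'],2).tolist(),d['camera_matrix'])
print(read_clock(),read_tcp_rot(),read_force(),read_opening())
E
```

```text
pics
scene [[0.55, 0.53, -0.64, 1052.41], [0.83, -0.34, 0.44, -437.45], [0.01, -0.78, -0.63, 675.29], [0.0, 0.0, 0.0, 1.0]] [[397.30123776   0.         281.75356526]
 [  0.         397.30123776 208.73338601]
 [  0.           0.           1.        ]]
top [[-0.0, -1.0, 0.1, 314.54], [-1.0, 0.0, -0.0, -48.78], [0.0, -0.1, -1.0, 1136.54], [0.0, 0.0, 0.0, 1.0]] [[385.36021904   0.         279.60507657]
 [  0.         385.36021904 202.74493573]
 [  0.           0.           1.        ]]
wrist [[0.33, 0.91, 0.27, 95.3], [0.94, -0.31, -0.09, 496.22], [-0.0, 0.28, -0.96, 373.71], [0.0, 0.0, 0.0, 1.0]] [[361.22617808   0.         272.12432924]
 [  0.         361.22617808 207.24204407]
 [  0.           0.           1.        ]]
0.15 [-6.78003609e-05  1.65657941e-01  9.86183193e-01 -3.89616082e-04] [ 0.01159635  0.17889658 -0.10549031] 85.29007091162896
```

View pics/scene0.png

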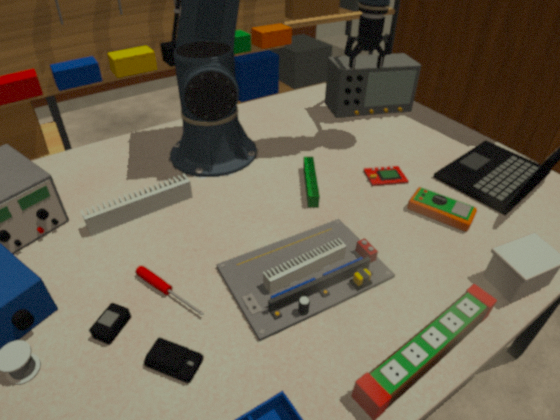

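View pics/top0.png

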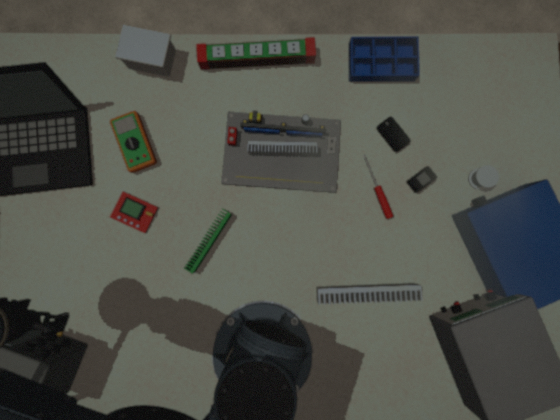

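View pics/wrist0.png

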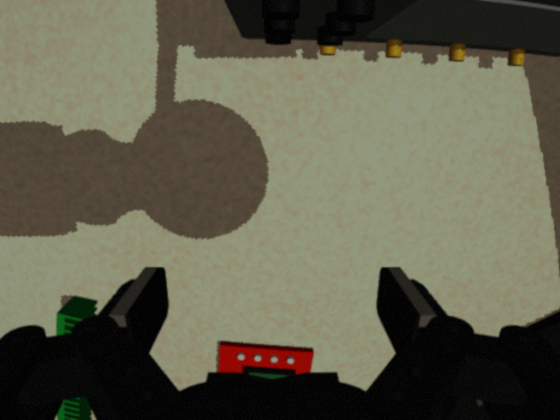

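The bar in question is the smaller white one on the plate (top view about (283,148)). The red stop is at the rail's left end (233,136). I'll zoom in on the top view.

Run:
```python
from h import *
d=load('top0.png'); im=d['image'][100:205,210:355]
cv2.imwrite('pics/topz.png',cv2.resize(np.clip(im*1.4,0,255).astype(np.uint8),None,fx=5.5,fy=5.5,interpolation=cv2.INTER_CUBIC))
d=load('scene0.png'); im=d['image'][215:345,210:400]
cv2.imwrite('pics/scenez.png',cv2.resize(im,None,fx=4.2,fy=4.2,interpolation=cv2.INTER_CUBIC))
```

```text
(no output)
```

View pics/topz.png

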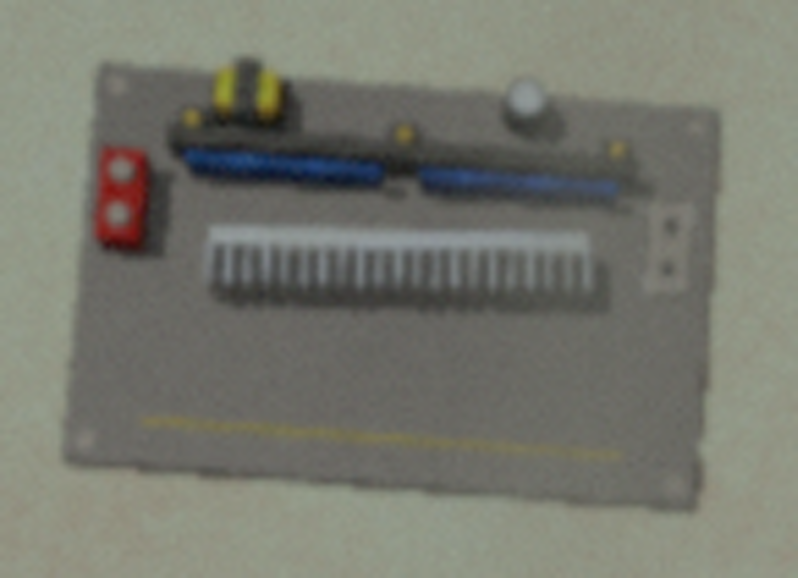

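View pics/scenez.png

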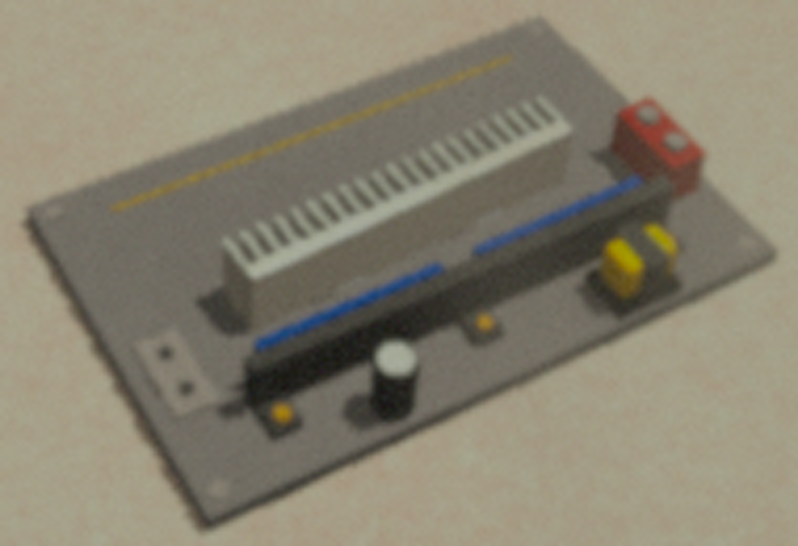

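```bash
cat >> h.py <<'E'
def rough():
    d=load('top0.png'); f=lambda p:np.array(p)/5.5+[210,100]-0.4
    C=ray(d,[f(p) for p in [(100,63),(718,108),(692,510),(65,462)]],12)
    H=ray(d,[f(p) for p in [(208,228),(592,234)]],52)
    S=ray(d,[f(p) for p in [(100,150),(147,150),(140,247),(97,245)]],42)
    return C,H,S
E
python3 - <<'E'
from h import *
C,H,S=rough(); print(C.round(1),H.round(1),S.round(1),sep='\n')
print([np.linalg.norm(C[i]-C[i-1]) for i in range(4)],np.linalg.norm(H[0]-H[1]),C.mean(0))
for a,b in((1,0),(2,3)): v=C[b]-C[a]; print(np.arctan2(-v[0],v[1]))
v=C[0]-C[3];print(np.arctan2(v[1],v[0]));v=C[1]-C[2];print(np.arctan2(v[1],v[0]))
v=H[0]-H[1];print(np.arctan2(-v[0],v[1]))
E
```

```text
[[ 702.5  104.8   12. ]
 [ 676.9 -231.8   12. ]
 [ 456.6 -214.3   12. ]
 [ 482.9  121.1   12. ]]
[[ 600.2   42.    52. ]
 [ 596.8 -158.5   52. ]]
[[644.9 100.2  42. ]
 [644.9  75.3  42. ]
 [592.7  78.6  42. ]
 [593.8 101.2  42. ]]
[np.float64(220.1857166927065), np.float64(337.5106323327429), np.float64(221.06142706078273), np.float64(336.4195160111183)] 200.50220898660473 [579.7395947  -55.06378186  12.        ]
-0.07585499530167296
-0.07845542229758143
-0.0741818987272249
-0.07912948465605
-0.017238504352943003
```

```bash
cat >> h.py <<'E'
from scipy.spatial.transform import Rotation as R
def tq(yaw):
    c,s=np.cos(yaw),np.sin(yaw)
    M=np.array([[-c,-s,0],[-s,c,0],[0,0,-1.]])
    q=R.from_matrix(M).as_quat(); return [q[3],q[0],q[1],q[2]]
E
python3 - <<'E'
from h import *
print(ik([585,-45,250],tq(-.077)))
movep([585,-45,250],tq(-.077))
d=snap('wrist','w1.png'); print(read_clock(),np.round(d['cam_to_world'],3).tolist())
E
```

```text
[-7.67718913e-02  3.97574717e-01  2.22186635e-01  1.39540825e+00
  0.00000000e+00  2.28108730e-04]
2.575 [[0.077, 0.957, 0.281, 513.273], [0.997, -0.073, -0.022, -38.395], [-0.001, 0.282, -0.96, 375.887], [0.0, 0.0, 0.0, 1.0]]
```

View pics/w1.png

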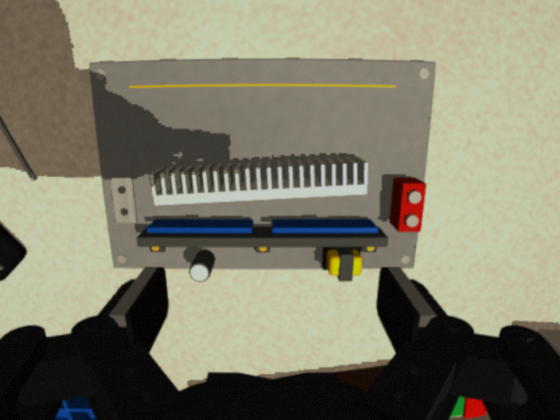

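The whole plate is visible here: bar about (260,185), pads (200/325,226), stop (408,204). I'll zoom in to pick edges.

Run:
```python
from h import *
d=load('w1.png'); im=d['image']
a=cv2.resize(im[150:260,105:270],None,fx=4.8,fy=4.8,interpolation=cv2.INTER_CUBIC)
b=cv2.resize(im[150:260,270:435],None,fx=4.8,fy=4.8,interpolation=cv2.INTER_CUBIC)
cv2.imwrite('pics/w1a.png',a);cv2.imwrite('pics/w1b.png',b)
```

```text
(no output)
```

View pics/w1a.png

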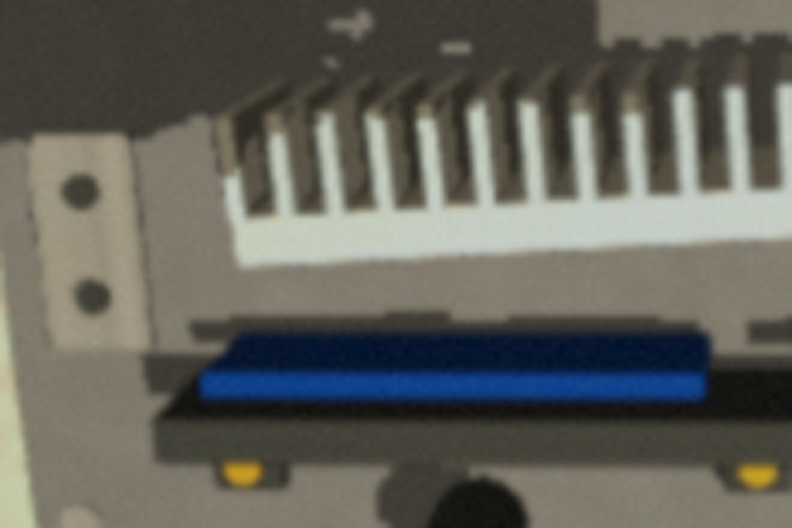

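View pics/w1b.png

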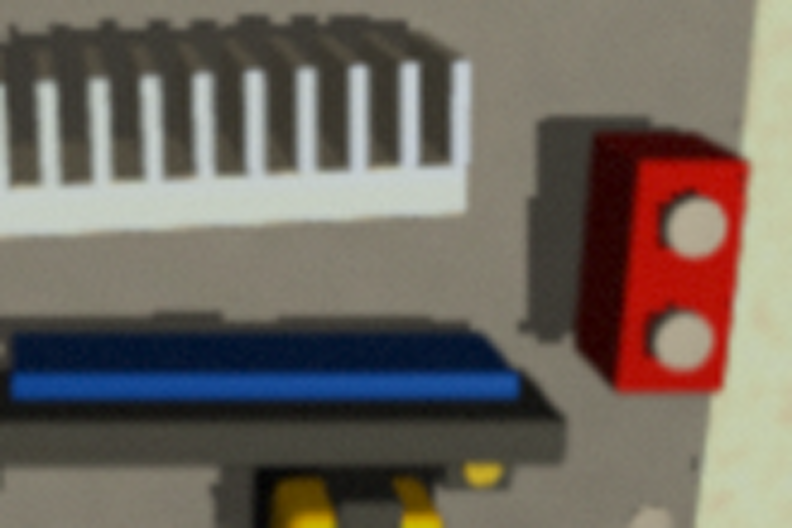

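Run:
```python
from h import *
d=load('w1.png')
A=lambda p:np.array(p)/4.8+[105,150]-.4
B=lambda p:np.array(p)/4.8+[270,150]-.4
bar=ray(d,[A((239,268)),B((466,214)),B((466,62)),A((224,112))],52)
pad=ray(d,[A((203,373)),A((706,371)),B((12,373)),B((518,372))],42)
st=ray(d,[B((638,158)),B((617,390)),B((746,162)),B((721,390))],42)
pl=ray(d,[(435,62),(92,64),(113,268),(415,267)],12)
for n in('bar','pad','st','pl'): print(n,eval(n).round(1)[:,:2].tolist())
v=bar[1]-bar[0];print('bar len',np.linalg.norm(v),np.arctan2(-v[0],v[1]),'depth',np.linalg.norm(bar[1]-bar[2]))
v=pad[3]-pad[0];yaw=np.arctan2(-v[0],v[1]);print('pads',np.linalg.norm(v),yaw)
v=st[0]-st[1];print('stop',np.linalg.norm(v),np.arctan2(-v[1],-v[0]))
c,s=np.cos(yaw),np.sin(yaw);fx=np.array([c,s]);fy=np.array([-s,c])
x0=(pad[:,:2]@fx).mean()-50; y0=np.mean([(pad[[0,3],:2]@fy).mean(), (st[:2,:2]@fy).mean()-135])
print((pad[[0,3],:2]@fy).mean(),(st[:2,:2]@fy).mean()-135)
F=x0*fx+y0*fy;print('fixture',F,yaw)
for n in('bar','pad','st','pl'): P=eval(n)[:,:2]-F; print(n,np.c_[P@fx,P@fy].round(1).tolist())
```

```text
bar [[597.8, -156.6], [602.1, 42.7], [572.3, 42.9], [566.7, -154.4]]
pad [[622.1, -171.7], [629.4, -67.7], [631.3, -47.8], [639.2, 56.0]]
st [[595.9, 80.0], [644.9, 76.9], [598.3, 102.3], [646.7, 99.0]]
pl [[485.1, 122.2], [460.6, -211.5], [677.4, -232.0], [701.8, 108.0]]
bar len 199.365385627909 -0.02170245144813485 depth 29.761457761395235
pads 228.30543053650203 -0.07499725846670507
stop 49.12042517554054 -0.06466865080703163
-10.420541698072952 -10.283475020079706
fixture [580.67465707 -54.01202951] -0.07499725846670507
bar [[24.7, -101.0], [14.1, 98.1], [-15.6, 96.0], [-6.4, -101.1]]
pad [[50.2, -114.2], [49.6, -10.0], [50.1, 10.0], [50.2, 114.1]]
st [[5.1, 134.8], [54.2, 135.3], [5.8, 157.2], [54.4, 157.6]]
pl [[-108.5, 168.6], [-107.9, -166.0], [109.8, -170.2], [108.7, 170.6]]
```

```bash
cat >> h.py <<'E'
YAW=-0.075; F0=np.array([580.7,-54.0])
FX=np.array([np.cos(YAW),np.sin(YAW)]);FY=np.array([-np.sin(YAW),np.cos(YAW)])
def W(x,y,z): p=F0+x*FX+y*FY; return [p[0],p[1],z]
def fix(p): q=np.array(p)[:2]-F0; return np.array([q@FX,q@FY])
def ff(): f=np.array(read_force()); return np.array([f[:2]@FX,f[:2]@FY,f[2]])
def creep(a,b,z,step,feed,stop,axis,f0,log=False,start=None):
    """from fixture (x,y) a to b; stop when |force-f0| along axis > stop"""
    a=np.array(a,float);b=np.array(b,float);L=np.linalg.norm(b-a);n=int(np.ceil(L/step))
    for i in range(1,n+1):
        p=a+(b-a)*i/n; servo_line(W(p[0],p[1],z),feed=feed)
        f=ff()-f0
        if log: print(p.round(2),f.round(2),round(read_clock(),2))
        if abs(f[axis])>stop or abs(f[2])>15: return p,f
    return p,f
E
python3 - <<'E'
from h import *
movep(W(-55,0,80),tq(YAW)); print(read_clock())
servo_line(W(-55,0,33),feed=80); print(read_clock(),ff(),fix(read_tcp_pos()),read_tcp_pos()[2])
f0=ff()
p,f=creep((-55,0),(-38,0),33,1,25,4,0,f0,log=True)
d=snap('wrist','w2.png'); d=snap('scene','s2.png')
im=d['image'][190:345,210:400]; cv2.imwrite('pics/s2z.png',cv2.resize(im,None,fx=3.8,fy=3.8,interpolation=cv2.INTER_CUBIC))
E
```

```text
3.325
4.0583 [ 0.01572777  0.57664007 -0.54974104] [-5.45867935e+01 -1.05234335e-03] 33.443437851378434
[-54.   0.] [ 0.09 -0.76  1.05] 4.31
[-53.   0.] [ 0.02 -1.08  0.62] 4.56
[-52.   0.] [ 0.91 -0.81  0.97] 4.81
[-51.   0.] [-0.05 -0.11  0.19] 5.06
[-50.   0.] [-0.25 -0.69 -0.03] 5.31
[-49.   0.] [ 0.3  -0.68  0.22] 5.56
[-48.   0.] [-0.27 -0.46  0.71] 5.81
[-47.   0.] [-0.1  -0.81  0.76] 6.06
[-46.   0.] [ 0.2  -0.49  0.75] 6.31
[-45.   0.] [ 0.28 -1.05  0.35] 6.56
[-44.   0.] [ 0.32 -1.08  0.78] 6.81
[-43.   0.] [-0.41 -1.27  1.41] 7.06
[-42.   0.] [ 0.21 -1.28  0.88] 7.31
[-41.   0.] [ 0.08 -0.52 -0.01] 7.56
[-40.   0.] [ 0.72 -0.71 -0.72] 7.81
[-39.   0.] [-0.09 -0.48  0.09] 8.06
[-38.   0.] [ 0.08 -1.14  0.71] 8.31
```

View pics/w2.png

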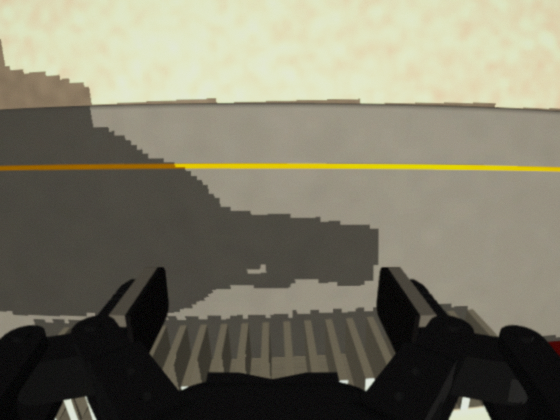

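View pics/s2z.png

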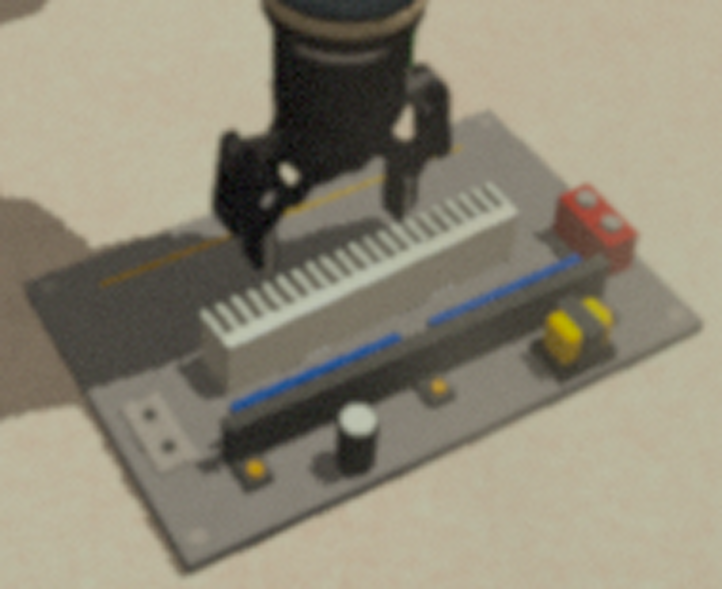

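Run:
```python
from h import *
d=load('w2.png'); p=np.array(read_tcp_pos()); M=R.from_quat(np.roll(read_tcp_rot(),-1)).as_matrix()
for t in(0,4,10,17): 
  for x in(11,-11): print(t,x,proj(d,[p+M@np.array([x,y,t]) for y in(-42.5,42.5)]).round(0).tolist())
print(p)
```

```text
0 11 [[162.0, 267.0], [382.0, 267.0]]
0 -11 [[167.0, 316.0], [376.0, 316.0]]
4 11 [[165.0, 262.0], [379.0, 262.0]]
4 -11 [[170.0, 310.0], [374.0, 311.0]]
10 11 [[169.0, 256.0], [375.0, 256.0]]
10 -11 [[173.0, 303.0], [370.0, 303.0]]
17 11 [[173.0, 250.0], [370.0, 250.0]]
17 -11 [[177.0, 295.0], [366.0, 295.0]]
[542.79620869 -51.1613249   32.98172836]
```

```bash
cat >> h.py <<'E'
def favg(n=4):
    a=[]
    for _ in range(n): a.append(ff()); wait(0.01)
    return np.mean(a,0)
E
python3 - <<'E'
from h import *
servo_line(W(-38,0,24),feed=60); f0=favg(); print(f0)
p,f=creep((-38,0),(2,0),24,5,25,5,0,f0,log=True)
servo_line(W(-20,0,24),feed=120); servo_line(W(-20,0,120),feed=200)
movep(W(0,0,250),tq(YAW))
d=snap('wrist','w3.png');print(read_clock())
E
```

```text
[-0.07286961 -0.22710785  0.20254584]
[-33.   0.] [-0.62  0.79  0.3 ] 9.09
[-28.   0.] [ 0.04 -0.12  0.  ] 9.44
[-23.   0.] [ 0.11  0.32 -0.48] 9.79
[-18.   0.] [ 0.28 -0.24 -0.28] 10.14
[-13.   0.] [0.11 0.79 0.32] 10.49
[-8.  0.] [-0.12  0.12  0.83] 10.84
[-3.  0.] [0.34 0.5  0.27] 11.19
[2. 0.] [ 0.67 -0.45 -0.  ] 11.54
13.15
```

View pics/w3.png

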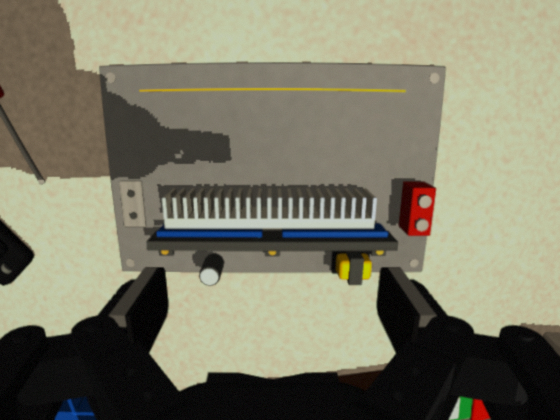

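The bar is now parallel to the pads, its back edge at about row 229. I'll measure it.

```bash
cat >> h.py <<'E'
def barfix(d):
    g=d['image'].astype(int); m=((g.min(2)>165)&(g.max(2)-g.min(2)<60)).astype(np.uint8)
    m[:, :140]=0; m[:,400:]=0; m[:150]=0; m[250:]=0
    n,l,s,c=cv2.connectedComponentsWithStats(m); k=1+np.argmax(s[1:,4]); print('blob',s[k])
    ys,xs=np.nonzero(l==k)
    # back edge: lowest row per column
    cols=np.arange(xs.min()+3,xs.max()-3); rows=np.array([ys[xs==c_].max()+.5 for c_ in cols])
    P=ray(d,np.c_[cols,rows],52)[:,:2]-F0; X,Y=P@FX,P@FY
    k=np.polyfit(Y,X,1); r=int(np.median(rows))-3
    e=[xs[ys==r].min()-.5,xs[ys==r].max()+.5]; E_=ray(d,[(e[0],r),(e[1],r)],52)[:,:2]-F0; ey=E_@FY
    print('back x at ends',np.polyval(k,ey).round(2),'ends y',ey.round(1),'len',np.diff(ey).round(1),'relyaw',-k[0].round(4))
    return np.polyval(k,ey),ey
E
python3 - <<'E'
from h import *
barfix(load('w1.png'));barfix(load('w3.png'))
d=load('w3.png');cv2.imwrite('pics/w3z.png',cv2.resize(d['image'][165:260,140:400],None,fx=3,fy=3,interpolation=cv2.INTER_CUBIC))
E
```

```text
blob [ 152  163  216   42 3104]
back x at ends [24.21 15.82] ends y [-101.    57.7] len [158.7] relyaw 0.0529
blob [ 163  198  214   30 2885]
back x at ends [42.5  42.49] ends y [-101.6   96.4] len [198.] relyaw 0.0001
```

View pics/w3z.png

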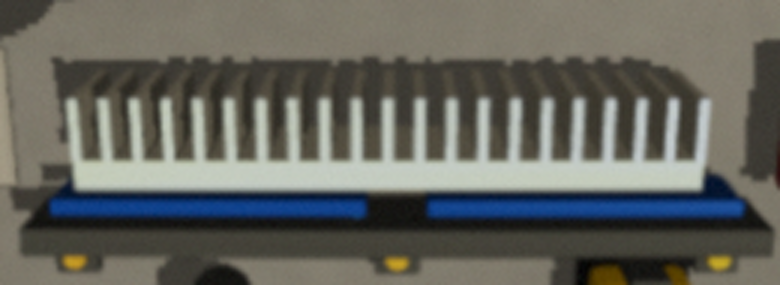

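Run:
```python
from h import *
x=27.5
grip(0); print('op',read_opening(),read_clock())
movep(W(x,-132,90),tq(YAW))
servo_line(W(x,-132,50),feed=100); f0=favg()
servo_line(W(x,-132,40),feed=40);print(favg()-f0)
servo_line(W(x,-132,37),feed=40);print(favg()-f0); f0=favg()
p,f=creep((x,-132),(x,-88),37,5,30,4,1,f0,log=True)
if abs(f[1])<4: p,f=creep(p,(x,-72),37,0.8,8,3.5,1,f0,log=True)
d=snap('scene','s4.png'); cv2.imwrite('pics/s4z.png',cv2.resize(d['image'][190:345,210:400],None,fx=3.8,fy=3.8,interpolation=cv2.INTER_CUBIC))
print(read_clock())
```

```text
op -0.2520201524183016 13.9167
[ 0.34387838  0.23006481 -0.21385195]
[ 0.16303894  0.00242231 -0.21704742]
[  27.5  -127.11] [ 1.   -0.94  0.78] 16.42
[  27.5  -122.22] [ 0.57 -0.59  0.6 ] 16.73
[  27.5  -117.33] [ 0.64 -0.56 -0.14] 17.05
[  27.5  -112.44] [ 0.63 -0.1  -0.37] 17.37
[  27.5  -107.56] [ 1.17 -1.4  -0.53] 17.68
[  27.5  -102.67] [ 0.21 -1.39  0.03] 18.0
[ 27.5  -97.78] [ 0.19 -0.33 -0.2 ] 18.32
[ 27.5  -92.89] [ 0.23 -1.13  0.6 ] 18.63
[ 27.5 -88. ] [ 0.75 -0.21 -0.39] 18.95
[ 27.5 -87.2] [0.67 0.09 0.08] 19.2
[ 27.5 -86.4] [ 0.43 -0.84 -0.37] 19.45
[ 27.5 -85.6] [-0.02 -1.46 -0.38] 19.7
[ 27.5 -84.8] [ 0.64 -1.03  0.42] 19.95
[ 27.5 -84. ] [ 0.91 -0.33 -0.26] 20.2
[ 27.5 -83.2] [ 0.65 -0.96 -0.41] 20.45
[ 27.5 -82.4] [ 0.34 -0.34 -0.43] 20.7
[ 27.5 -81.6] [ 1.2  -0.82  0.28] 20.95
[ 27.5 -80.8] [ 0.69 -1.28 -0.65] 21.2
[ 27.5 -80. ] [ 0.55 -0.84 -0.18] 21.45
[ 27.5 -79.2] [-0.27 -2.48 -1.11] 21.7
[ 27.5 -78.4] [ 1.24 -8.19 -1.2 ] 21.95
22.0
```

View pics/s4z.png

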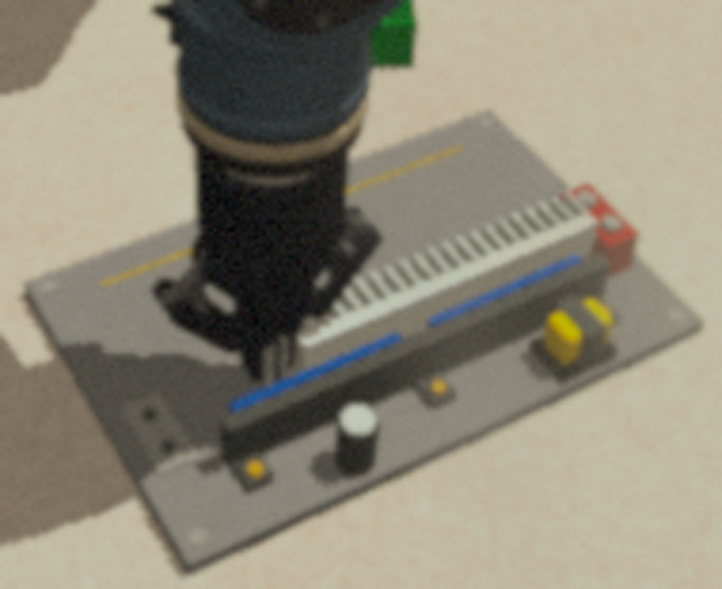

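Run:
```python
from h import *
servo_line(W(27.5,-92,37),feed=60); servo_line(W(27.5,-92,75),feed=200)
servo_line(W(-18,35,95),feed=250); grip(85); print(read_opening(),read_clock())
servo_line(W(-18,35,24),feed=120); f0=favg(); print(f0)
p,f=creep((-18,35),(3,35),24,7,25,5,0,f0,log=True)
if abs(f[0])<4: p,f=creep(p,(13,35),24,0.8,7,5,0,f0,log=True)
wait(.1);print(favg()-f0,fix(read_tcp_pos()),read_clock())
```

```text
84.97825927878814 24.1917
[ 0.2835206  -0.43069677  0.08654765]
[-11.  35.] [0.04 1.19 0.28] 25.4
[-4. 35.] [-0.08  0.63 -0.74] 25.83
[ 3. 35.] [-0.27  0.37  0.03] 26.27
[ 3.77 35.  ] [-0.09  0.29  0.46] 26.52
[ 4.54 35.  ] [-0.8   0.57  0.14] 26.78
[ 5.31 35.  ] [-0.23  0.58 -0.73] 27.04
[ 6.08 35.  ] [-1.71  0.46 -0.09] 27.3
[ 6.85 35.  ] [-1.69  0.29 -0.01] 27.56
[ 7.62 35.  ] [-1.43  0.68 -0.64] 27.82
[ 8.38 35.  ] [-0.55  0.85  0.6 ] 28.07
[ 9.15 35.  ] [-1.13 -0.13  0.01] 28.33
[ 9.92 35.  ] [-3.39  0.92  0.9 ] 28.59
[10.69 35.  ] [-8.37  0.39  2.57] 28.85
[-8.04000087  0.35974492  3.33866558] [ 9.7924069  34.92373098] 28.9833
```

Run:
```python
from h import *
servo_line(W(0,35,24),feed=30); servo_line(W(-15,35,24),feed=120); servo_line(W(-15,35,110),feed=220); 
movep(W(0,20,250),tq(YAW))
d=snap('wrist','w5.png');print(read_clock()); barfix(d)
cv2.imwrite('pics/w5z.png',cv2.resize(d['image'][165:260,160:440],None,fx=2.8,fy=2.8,interpolation=cv2.INTER_CUBIC))
```

```text
30.9833
blob [ 182  206  212   29 2631]
back x at ends [48.38 49.69] ends y [-63.9 133.5] len [197.3] relyaw -0.0067
```

View pics/w5z.png

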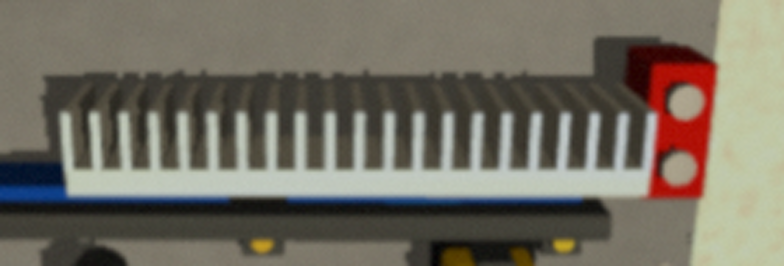

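Run:
```python
from h import *
grip(0)
movep(W(-8,-35,85),tq(YAW)); servo_line(W(-8,-35,37),feed=110); f0=favg(); print(f0,read_clock())
p,f=creep((-8,-35),(4,-35),37,6,25,4,0,f0,log=True)
if abs(f[0])<4: p,f=creep(p,(14,-35),37,0.8,7,4.5,0,f0,log=True)
wait(.1);print(favg()-f0,fix(read_tcp_pos()),read_clock())
servo_line(W(p[0]-3,-35,37),feed=20)
servo_line(W(-5,-35,37),feed=120)
print(read_clock())
```

```text
[ 0.05440511 -0.46218155 -0.11083234] 33.1
[ -2. -35.] [-0.34  0.33 -0.55] 33.49
[  4. -35.] [ 0.52  0.98 -0.75] 33.88
[  4.77 -35.  ] [0.15 1.1  0.88] 34.14
[  5.54 -35.  ] [-0.38 -0.24  0.95] 34.4
[  6.31 -35.  ] [0.24 0.6  0.12] 34.66
[  7.08 -35.  ] [-0.72  0.61 -0.19] 34.92
[  7.85 -35.  ] [-0.27  0.76  0.11] 35.17
[  8.62 -35.  ] [ 0.82 -0.34 -0.28] 35.43
[  9.38 -35.  ] [ 0.37  0.22 -0.32] 35.69
[ 10.15 -35.  ] [-5.3   0.24  1.33] 35.95
[-5.53633284  0.40427418  2.08890189] [  9.65900378 -34.98666186] 36.0833
36.6333
```

```bash
cat >> h.py <<'E'
def press(y,z=37,x0=8.0,target=13.0):
    f0=favg(6); print('f0',f0.round(2)); x=x0; servo_line(W(x,y,z),feed=20)
    for i in range(25):
        f=-(favg(3)-f0)[0]; print(round(x,2),round(f,2),round(read_clock(),2))
        if f>target-0.8: break
        dx=0.6 if f<2 else np.clip((target-f)/9.5,0.1,0.5)
        x+=dx; servo_line(W(x,y,z),feed=5)
    t=read_clock()
    while read_clock()-t<0.6:
        f=-(favg(4)-f0)[0]; print('hold',round(f,2))
        if f<11.8 or f>14.5: x+=np.clip((target-f)/10,-.2,.2); servo_line(W(x,y,z),feed=5)
    print('end',-(favg(4)-f0)[0],fix(read_tcp_pos()))
    servo_line(W(x-3,y,z),feed=15); servo_line(W(-4,y,z),feed=120); print(read_clock())
E
python3 - <<'E'
from h import *
servo_line(W(-4,85,37),feed=180); wait(.1); press(85)
E
```

```text
f0 [-0.11 -0.01  0.01]
8.0 -0.07 38.38
8.6 0.12 38.67
9.2 -0.3 38.96
9.8 1.05 39.25
10.4 5.35 39.54
10.9 7.76 39.82
11.4 9.94 40.09
11.72 11.94 40.37
11.83 12.46 40.64
hold 11.59
hold 12.66
hold 13.27
hold 12.73
hold 12.96
hold 12.98
hold 12.84
hold 12.67
hold 12.69
hold 12.78
hold 13.06
end 13.065957833398373 [10.09634146 84.93175665]
41.9
```

Run:
```python
from h import *
servo_line(W(-4,-40,37),feed=180); wait(.1); press(-40)
servo_line(W(-6,-40,110),feed=220)
movep(W(0,20,250),tq(YAW))
d=snap('wrist','w6.png');print(read_clock()); barfix(d); snap('top','t6.png')
cv2.imwrite('pics/w6z.png',cv2.resize(d['image'][165:260,160:440],None,fx=2.8,fy=2.8,interpolation=cv2.INTER_CUBIC))
```

```text
f0 [-0.12 -0.29 -0.04]
8.0 -0.01 43.67
8.6 0.0 43.96
9.2 -0.24 44.25
9.8 1.74 44.54
10.4 5.68 44.83
10.9 8.16 45.11
11.4 10.89 45.38
11.62 11.66 45.66
11.76 12.89 45.93
hold 12.64
hold 12.33
hold 12.64
hold 12.62
hold 12.33
hold 12.6
hold 12.84
hold 12.52
hold 12.24
hold 12.53
hold 12.4
hold 12.55
hold 12.11
hold 12.72
hold 12.79
hold 12.85
hold 13.07
hold 12.73
hold 12.23
end 12.787432131483717 [  9.88189075 -40.0015843 ]
47.2083
48.4
blob [ 182  206  212   29 3147]
back x at ends [49.62 49.68] ends y [-64.6 133.8] len [198.5] relyaw -0.0003
```

View pics/w6z.png

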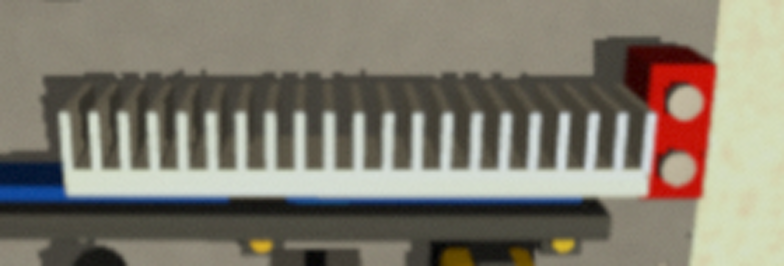

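View pics/t6.png

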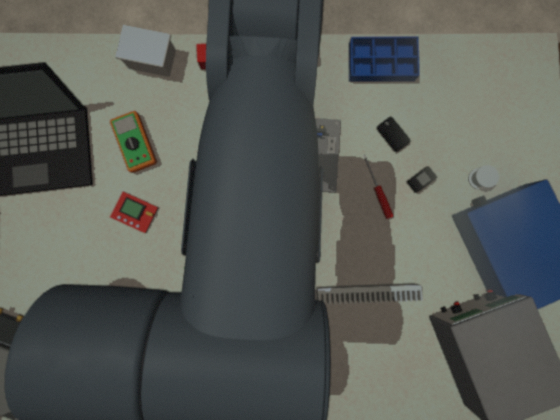

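Run:
```python
from h import *
print(ff(),read_clock()); job_done()
```

```text
[ 0.71812808  0.19075197 -0.25831767] 48.45
the job is handed in; nothing more can be done
```

I pushed the bar parallel to the rail with the open fingers, then slid it along to the left (red) stop, touching at about 8 N. Next I pushed it onto both pads with about 8 N and took the fingers off. Because the right end looked slightly short, I gave that end one extra nudge of about 5.5 N before pressing.

I then pressed the stop end (left) at about 13 N and the other end at about 12.6 N. Each hold lasted over 0.6 s and read at most 13.3 N. I handed the job in at 48.5 s with the hand about 250 mm above the bench.

**Last checks:**
- **Pads:** the bar's back measures x = 49.6 mm and 49.7 mm at its two ends, where 50 is ideal, with a relative yaw of about 0.
- **Stop:** the bar's left end measures y = 133.8 mm against a stop face at 135 mm. The bar itself measures 198.5 mm instead of 200, so this is within image error.
- **Other objects:** none looked moved in the last pictures. That is by eye only; part of the plate was hidden in the top view.

**One disagreement:** after the first seating push, the picture put the right end 1.3 mm short (48.4 mm). The later nudge met resistance at the same finger position as the final press, so the bar was probably already seated and the picture was misled by shadow.

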